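# Seat the thread comb leaf in the lead screw

### The job

Check the pitch of the coarse screw in the gauge stand: pick up the comb leaf with five teeth by its knob, lay it flat on the stand's ledge with its teeth towards the screw, and feel along the thread until the teeth drop into the grooves. Press it home gently for a moment, square and flat with every tooth at the bottom of its groove, then let go and leave it seated there; leave the four-toothed leaf and the other things on the bench alone.

Things in the scene. Friction and masses are not known exactly. Their poses are not given: they have to be found in the camera images.
- leaf_five_knob (a point): centre of the upright round knob (20 mm diameter, 8 to 38 mm above the leaf's underside, low 28 mm collar at its foot up to 10 mm) of the leaf that fits. The point is on the knob's axis, 23 mm above the underside, 26 mm behind the line of tooth tips; x points to the teeth, y along their row, z up. Gripped across the knob, the leaf can swivel a little and square itself to the thread
- leaf_five_tips (a point): middle of the five tooth tips of that leaf, 26 mm ahead of the knob's axis and 4 mm above the underside; axes as for the knob. The teeth have 10 mm pitch, stand 6 mm out of the plate's front edge, are 4.4 mm wide at the foot and 3.2 mm at the tip
- leaf_four_knob (a point): the same point of the other leaf: same plate and knob, but four teeth at 14 mm pitch; it does not fit this screw. One leaf lies to the left of the stand and one to the right, either way round
- ledge (a point): middle of the top of the stand's aluminium ledge: level, 64 mm (x) by 130 mm (y), 30 mm above the bench, in front of the screw. x points level from ledge to screw, y along the screw, z up. The screw's axis runs 57.5 mm ahead in x and 4 mm above the ledge, which is half a leaf's thickness
- screw_axis (a point): middle of the coarse steel screw's axis, 34 mm above the bench; y along it, x away from the ledge. Thread 44 mm over crests, 33 mm at root, 60 mm of it either side. Where its crests lie along y varies by up to 3.2 mm either way and is not told: see or feel it. Tooth tips riding on crests stay 22 mm from the axis, at the bottom of the grooves 16.5 mm
- screw: the same screw, fixed (neither turns nor slides) between grey end blocks 150 mm apart that reach 56 mm above the bench; origin and axes as screw_axis. Pitch 10 mm, crests 5 mm wide, grooves 5 mm wide at the top and 4.2 mm at the bottom
- stand: the fixed gauge stand, a dark base plate 135 by 196 mm, 10 mm thick, with the ledge on it; origin under the middle of the screw's axis at bench height, axes as for the ledge
- leaf_five: the five-toothed steel comb leaf, a plate 40 mm (x) by 56 mm (y), 8 mm thick, lying flat, with the knob in its middle; about 0.2 kg, balanced under the knob; origin at the middle of its underside, axes as for the knob. A press of 5 to 10 N seats it; over 30 N would damage it or the screw
- flux_tin: round blue tin, 77 mm wide, 39 mm high, a bystander; origin under its middle
- nut_a: large hexagon nut, 41x47x18 mm, a bystander; origin under its middle
- tape_measure: tape measure, 68x72x34 mm, a bystander; origin under its middle
- elbow_a: grey pipe elbow, 59x83x42 mm, a bystander; origin under its middle
- oil_can: red oil can with a long spout, 80x142x174 mm, a bystander; origin under its middle

How it is judged:
By the outcome, as a careful person would: the job done as asked, in the order asked, and still so for the second after the job is handed in, with the robot touching nothing.
It also fails if it takes over 51 s, if anything falls off the work surface, if the arm or the gripper's body presses on something with over 40 N, if the wrist force passes 120 N, or if a joint passes its speed limit or range.

### The arm

A 7-joint arm with a two-finger parallel gripper is mounted at the origin on a cart in front of the work surface, level with it; the furniture and walls round the work are solid. World frame = base frame: x ahead of the robot, y to its left, z up, the work surface at z = 0. Lengths are in m, angles in rad, forces in N, time in s.
With the tool pointing down it reaches from about 0.4 to 0.875 m from the base axis. Payload 19.3 kg.
Tool frame: the origin (TCP) lies at the very end of the fingers, on their centre line; the grasp point (between the pads) lies 19 mm behind it; z points along the fingers, y is the line along which they close (so a half turn about z gives the same grasp; the last joint's range is limited). The gripper opens to 85 mm and grips with 20 to 120 N. Pads are 22 mm wide; open, the fingers measure 114 mm over their backs; the gripper's body (76 mm by 85 mm) begins 54 mm behind the grasp point. The pads swing forward as they close: fully open they stand 13 mm farther back than shut.
Start: joints at [1.045, 0.521, -0.036, 1.599, 0.021, 1.021, -0.113], TCP at [0.275, -0.561, 0.231] pointing down, gripper open.
Joint ranges: [-2.91, 2.91], [-0.3, 2.13], [-1.5, 1.42], [0.17, 2.43], [-1.26, 4.41], [0.16, 1.93], [-2.52, 2.52]. Speed limits (rad/s): [1.89, 1.89, 2.39, 2.39, 3.01, 3.01, 3.01].

### API

Orientations are given as [roll, pitch, yaw] about the fixed x, y, z axes, in that order (R = Rz(yaw) Ry(pitch) Rx(roll)).
In Python, from workcell import bot gives the robot as it stands. The module is installed in compiled form; this text tells all that it offers.
- The arm moves only by the tool apply_moves, never from a script. Its arguments are lists of equal length, an entry for each row: "claw": the finger opening in m, from 0 to 0.0854; "xyz": the shift along the tool's x, y, z in m, a list of three; "twist": the turn, a rotation vector about the tool's x, y, z in rad, a list of three. A call has 1 to 20 rows; each row shifts and turns the commanded pose from where the row before left it, along the tool's axes as they then stand; what a row does not reach is not made up. A row lasts 1/10 s, in which the tool goes at most 50 mm and 8.59 degrees, less where a joint would pass 70% of its speed; a pose out of reach is approached as far as the arm can. A call with a gripper value outside its range is refused whole. The fingers move at their own pace and stop on an object; "force" is the grip in N (left out, the last holds). Time passes only in rows, so rows that do not move let the fingers close. It gives the time, the measured TCP pose, the force, the opening and the grip force at its end, in the units of the state.
- bot.observe(): the state, without advancing time (a new reading comes with each control period).
- bot.grab_frame(name): name is "scene" or "side" or "wrist"; returns a dict with "img" (400x640x3 uint8, red, green, blue), "vfov" (degrees; the focal length in pixels is half the picture's height over the tangent of half this angle, whatever the lens; pixels are square), "cx", "cy" (the principal point, pixels), "distortion" ([k1, k2, p1, p2, k3] as OpenCV has them; the pictures are not rectified), "view" (4x4, takes a point from world to camera coordinates). Camera axes: x right, y up, looking along -z (the intrinsics and any distortion apply to the point x, -y, -z); pixel columns grow to the right and rows downward; lengths in m; the calibration is good to about 2 mm. A picture is of the moment at which its call begins. There is no depth.
- bot.job_done(): hands the job in; it is judged then, once.
Trained networks look in the newest picture that a camera, given by its name, has taken for a name from the list of things; names that differ only in an ending like _2 or _b are one class to them, and where a whole thing is asked for, a point or a joint stands for the part that bears it (a point fixed in the world has none). Each returns a list of dicts, best first, with "score" (0 to 1); they miss things now and then, are a little off and sometimes report something else, mostly with a low value. They report only what shows in the picture. A call takes as long as a camera call.
- bot.find_in(camera, query): "position" ([x, y, z] in m, in world coordinates, good to about 4 mm: the middle of the surface that is visible of it).
The state is a dict: "clock": time; "qpos": joint angles; "qd": joint speeds; "joint_efforts": joint torques, N m; "position": TCP position; "tool_rot": TCP orientation; "force": force on the tool from outside, world axes, zero at the start; "moment": the same for the moment, N m; "grip_width": finger opening in m; "finger_force": force on a finger pad.
Only numpy, scipy, OpenCV 4.12 (cv2) and the standard library are available. Lean on these libraries where they do the work, as an engineer would, in place of code of your own. Each camera call takes 0.05 s, during which the arm holds its last target. There are 200 camera calls.

## Working session

There is one attempt and no reset: what is moved stays moved. The work goes in short steps, Python scripts to look and compute and a tool call to move; the robot and the scene stay as the last step left them, time stands still between calls to the robot, and variables do not carry over. Pictures are saved under pics/ and viewed, at most 12 in all, crops included, and the job is handed in when it is done.

Besides the shell and the picture viewer there is one more tool, called after ">>>" as a command line: name --argument value ..., lists and objects as JSON in quotes. apply_moves: Moves the arm, as the interface text tells. Its arguments: {"type":"object","properties":{"claw":{"type":"array"},"xyz":{"type":"array"},"twist":{"type":"array"},"force":{"type":"number"}},"required":["claw","xyz","twist"]}

```bash
mkdir -p pics
cat > h.py <<'E'
import numpy as np, cv2
from workcell import bot
def K(f):
    h=f["img"].shape[0]; fl=h/2/np.tan(np.radians(f["vfov"])/2)
    return np.array([[fl,0,f["cx"]],[0,fl,f["cy"]],[0,0,1.]])
F=np.diag([1,-1,-1.])
def proj(f,P):
    V=np.array(f["view"]); R=F@V[:3,:3]; t=F@V[:3,3]
    return cv2.projectPoints(np.array(P,float).reshape(-1,1,3),cv2.Rodrigues(R)[0],t,K(f),np.array(f["distortion"],float))[0].reshape(-1,2)
def ray(f,uv,z):
    V=np.array(f["view"]); R=F@V[:3,:3]; t=F@V[:3,3]
    n=cv2.undistortPoints(np.array(uv,float).reshape(-1,1,2),K(f),np.array(f["distortion"],float)).reshape(-1,2)
    d=np.c_[n,np.ones(len(n))]@R; c=-R.T@t
    return c+d*((z-c[2])/d[:,2])[:,None]
def save(f,n,s=1,crop=None):
    i=f["img"]
    if crop: i=i[crop[1]:crop[3],crop[0]:crop[2]]
    cv2.imwrite("pics/"+n,cv2.resize(i[:,:,::-1],None,fx=s,fy=s,interpolation=cv2.INTER_CUBIC))
E
python3 - <<'E'
from h import *
import pickle
np.set_printoptions(precision=4,suppress=True)
o=bot.observe(); print(o["clock"],o["position"],o["tool_rot"])
fs={}
for c in ["scene","side","wrist"]:
    f=bot.grab_frame(c); fs[c]=f
    V=np.array(f["view"]); print(c,-V[:3,:3].T@V[:3,3],f["vfov"],f["distortion"])
pickle.dump(fs,open("f0.pkl","wb"))
save(fs["scene"],"s0.png",1.25); save(fs["side"],"d0.png",1.25)
for c in ["scene","side"]:
  for q in ["leaf_five_knob","leaf_five_tips","leaf_four_knob","ledge","screw_axis","stand"]:
    for r in bot.find_in(c,q)[:2]: print(c,q,np.array(r["position"]),round(r["score"],2))
print(bot.observe()["clock"])
E
```

```text
0.0 [ 0.2749 -0.5609  0.2307] [-3.1405  0.0001  0.4558]
scene [-0.6349 -0.2591  0.7332] 45.75315175133812 [-0.0039  0.      0.      0.      0.    ]
side [-0.0026  0.0599  0.8304] 55.0626274960814 [-0.0266  0.      0.      0.      0.    ]
wrist [ 0.3395 -0.5305  0.3741] 63.3441973640731 [-0.0625  0.      0.      0.      0.    ]
scene leaf_five_knob [ 0.4747 -0.251   0.0079] 0.59
scene leaf_five_tips [ 0.4781 -0.2488  0.0062] 0.84
scene ledge [ 0.5084 -0.0174  0.0275] 0.67
scene screw_axis [ 0.5653 -0.018   0.0453] 0.97
scene screw_axis [ 0.4689 -0.247   0.0062] 0.46
scene stand [ 0.5099 -0.0204  0.0199] 0.98
side leaf_five_knob [ 0.4759 -0.2406  0.0062] 0.88
side leaf_five_knob [ 0.6253 -0.198   0.0138] 0.69
side leaf_five_tips [ 0.4781 -0.2401  0.0079] 0.62
side leaf_four_knob [0.4543 0.2398 0.01  ] 0.7
side ledge [0.5145 0.0243 0.0255] 0.64
side ledge [ 0.6245 -0.1988  0.011 ] 0.6
side screw_axis [0.5646 0.032  0.0476] 0.68
side stand [0.5137 0.0278 0.0269] 0.68
0.75
```

View pics/s0.png

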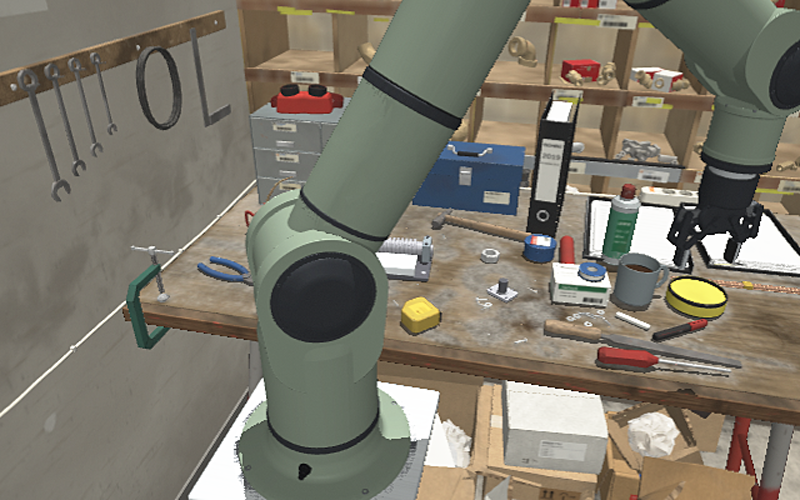

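View pics/d0.png

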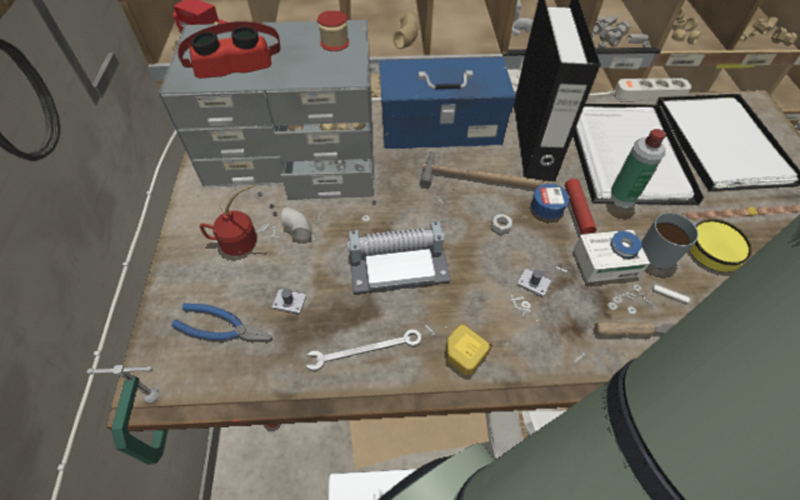

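The side view shows the stand at (400,262), a leaf to its left at (288,299) and another to its right at (534,282). The networks say the right one has five teeth, so I'll check that in enlargements.

Run:
```python
from h import *
import pickle
fs=pickle.load(open("f0.pkl","rb"))
f=fs["side"]["img"]; g=fs["scene"]["img"]
def c(i,x,y,w,h,s): return cv2.resize(i[y-h//2:y+h//2,x-w//2:x+w//2,::-1],(w*s,h*s),interpolation=cv2.INTER_CUBIC)
a=np.hstack([c(f,230,239,50,36,8),c(f,427,225,50,36,8)])
b=np.hstack([c(f,319,205,100,62,5)[:288],c(g,402,233,36,36,8)]); b=np.pad(b,((0,0),(0,800-b.shape[1]),(0,0)))
cv2.imwrite("pics/crop0.png",np.vstack([a,b]))
```

```text
(no output)
```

View pics/crop0.png

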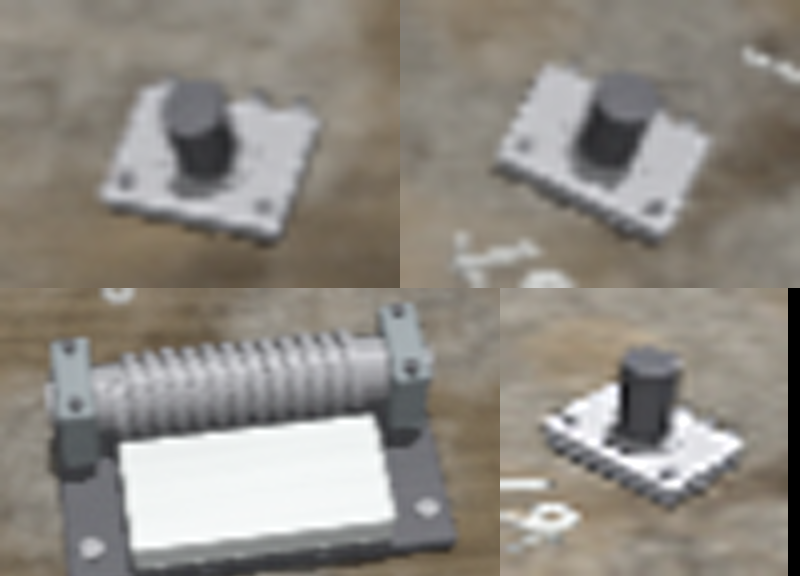

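Run:
```python
from h import *
import pickle
np.set_printoptions(precision=4,suppress=True)
fs=pickle.load(open("f0.pkl","rb")); f=fs["side"]
L=ray(f,[(414.25,227.6),(433.9,236.4),(440.75,224.5),(420,215.1)],0.008)
print("leaf",L,L.mean(0),np.arctan2(*(L[3]+L[2]-L[0]-L[1])[[1,0]]),np.linalg.norm(L[1]-L[0]),np.linalg.norm(L[2]-L[1]))
print("knob",ray(f,[(430.5,217.6)],0.038))
S=ray(f,[(292.6,204.4),(344.6,200),(348,219.4),(296,226)],0.03)
print("ledge",S,S.mean(0),np.arctan2(*(S[1]-S[0])[[1,0]])+np.pi/2,np.linalg.norm(S[1]-S[0]),np.linalg.norm(S[2]-S[1]))
V=np.array(fs["wrist"]["view"]); print("wrist look",-V[2,:3],"up",V[1,:3])
```

```text
leaf [[ 0.4757 -0.2094  0.008 ]
 [ 0.4482 -0.2531  0.008 ]
 [ 0.4812 -0.2783  0.008 ]
 [ 0.5118 -0.2315  0.008 ]] [ 0.4792 -0.2431  0.008 ] -0.6004252220883699 0.05167870147096547 0.04150558041605141
knob [[ 0.4845 -0.2453  0.038 ]]
ledge [[ 0.5464  0.0922  0.03  ]
 [ 0.5532 -0.0403  0.03  ]
 [ 0.4947 -0.0432  0.03  ]
 [ 0.4824  0.0849  0.03  ]] [0.5192 0.0234 0.03  ] 0.05192205065842903 0.13262411114196035 0.058573018687942194
wrist look [-0.2517 -0.1221 -0.9601] up [ 0.8626  0.4215 -0.2797]
```

>>> apply_moves --claw '[0.085,0.085,0.085,0.085,0.085,0.085,0.085,0.085,0.085,0.085,0.085,0.085,0.085,0.085,0.085,0.085,0.085,0.085,0.085,0.085]' --xyz '[[0.027,-0.0165,0.0025],[0.027,-0.0165,0.0025],[0.027,-0.0165,0.0025],[0.027,-0.0165,0.0025],[0.027,-0.0165,0.0025],[0.027,-0.0165,0.0025],[0.027,-0.0165,0.0025],[0.027,-0.0165,0.0025],[0.027,-0.0165,0.0025],[0.027,-0.0165,0.0025],[0.027,-0.0165,0.0025],[0.027,-0.0165,0.0025],[0,0,0],[0,0,0],[0,0,0],[0,0,0],[0,0,0],[0,0,0],[0,0,0],[0,0,0]]' --twist '[[0,0,0],[0,0,0],[0,0,0],[0,0,0],[0,0,0],[0,0,0],[0,0,0],[0,0,0],[0,0,0],[0,0,0],[0,0,0],[0,0,0],[0,0,0.132],[0,0,0.132],[0,0,0.132],[0,0,0.132],[0,0,0.132],[0,0,0.132],[0,0,0.132],[0,0,0.132]]'

```text
clock: 2.75
position: [0.479, -0.2408, 0.2014]
tool_rot: [-3.141, -0.0, -0.606]
force: [0.2, -0.5, -0.2]
grip_width: 0.085
finger_force: 0.0
```

Run:
```python
from h import *
import pickle
np.set_printoptions(precision=4,suppress=True)
o=bot.observe(); print(o["clock"],np.array(o["position"]),np.array(o["tool_rot"]),np.array(o["qpos"]),np.array(o["force"]))
f=bot.grab_frame("wrist"); pickle.dump(f,open("f1.pkl","wb")); save(f,"w1.png",1.25)
for q in ["leaf_five_knob","leaf_five_tips","leaf_four_knob"]:
    for r in bot.find_in("wrist",q)[:2]: print(q,np.array(r["position"]),round(r["score"],2))
```

```text
2.75 [ 0.479  -0.2408  0.2014] [-3.1415 -0.0003 -0.6057] [ 0.2573  0.4204  0.1302  1.8722 -0.0705  0.853  -1.7538] [ 0.1942 -0.4827 -0.157 ]
leaf_five_knob [ 0.4801 -0.2454  0.0065] 0.68
leaf_five_tips [ 0.4835 -0.2551  0.0073] 0.7
leaf_four_knob [0.5729 0.0027 0.0511] 0.42
```

View pics/w1.png

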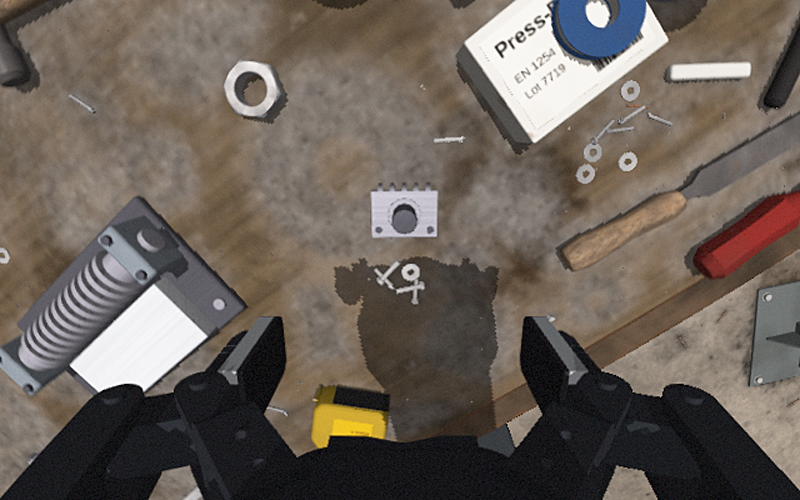

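The wrist view shows five teeth on this leaf, at (378–433,186), with the knob at (404,215). It's the right leaf, and it lies square to the tool. Next I'll measure it and the stand.

Run:
```python
from h import *
import pickle
np.set_printoptions(precision=4,suppress=True)
f=pickle.load(open("f1.pkl","rb")); im=f["img"].astype(int)
hsv=cv2.cvtColor(f["img"],cv2.COLOR_RGB2HSV).astype(int)
g=im.mean(2); m=((im.max(2)-im.min(2)<25)&(g>130)).astype(np.uint8); m[:,:285]=0;m[:,365:]=0;m[:140]=0;m[197:]=0
n,lab,st,ce=cv2.connectedComponentsWithStats(m); k=1+st[1:,4].argmax(); print(st[k])
pl=(lab==k)
ys,xs=np.nonzero(pl&(np.arange(400)[:,None]>152)); r=cv2.minAreaRect(np.c_[xs,ys].astype(np.float32)); b=cv2.boxPoints(r)
P=ray(f,b,.008); print(r); print(P,P.mean(0)); e=[P[(i+1)%4]-P[i] for i in range(4)]; print([ (np.linalg.norm(v),np.arctan2(v[1],v[0])) for v in e])
d=((g<115)&(np.hypot(np.arange(640)[None]-323.2,np.arange(400)[:,None]-171)<14)).astype(np.uint8)
kn=ray(f,[(323.2,171)],.038); print("knob",kn)
save(f,"w1c.png",8,(285,135,365,200))
```

```text
[ 296  150   55   41 1602]
((323.0, 171.5), (37.0, 54.0), 90.0)
[[ 0.5146 -0.2328  0.008 ]
 [ 0.4825 -0.2789  0.008 ]
 [ 0.4494 -0.257   0.008 ]
 [ 0.4824 -0.2094  0.008 ]] [ 0.4822 -0.2445  0.008 ]
[(np.float64(0.05614717760837441), np.float64(-2.177815611976927)), (np.float64(0.03974218739001873), np.float64(2.5577144835689807)), (np.float64(0.05792800091426944), np.float64(0.9637865420691679)), (np.float64(0.03974142982839942), np.float64(-0.6286917382214812))]
knob [[ 0.4877 -0.2485  0.038 ]]
```

View pics/w1c.png

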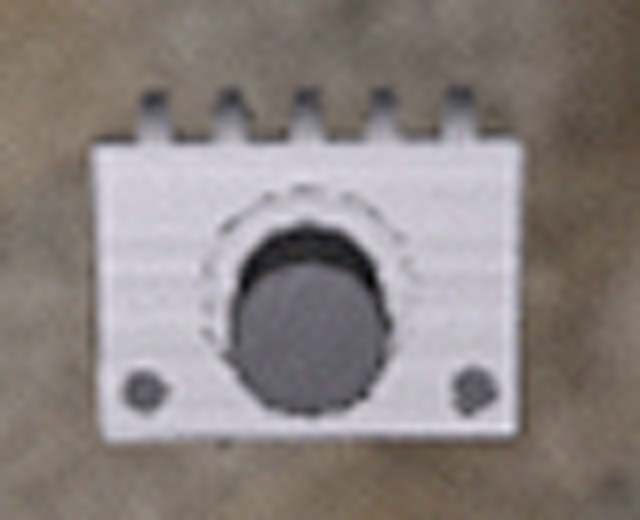

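>>> apply_moves --claw '[0.06,0.06,0.06,0.06,0.06,0.06,0.06,0.06,0.06,0.06,0.06,0.06,0,0,0,0,0,0,0,0]' --xyz '[[0.005,0.001,0.02],[0,0,0.022],[0,0,0.022],[0,0,0.022],[0,0,0.022],[0,0,0.022],[0,0,0.022],[0,0,0.02],[0,0,0.01],[0,0,0.006],[0,0,0],[0,0,0],[0,0,0],[0,0,0],[0,0,0],[0,0,0],[0,0,0],[0,0,0],[0,0,0],[0,0,0]]' --twist '[[0,0,0],[0,0,0],[0,0,0],[0,0,0],[0,0,0],[0,0,0],[0,0,0],[0,0,0],[0,0,0],[0,0,0],[0,0,0],[0,0,0],[0,0,0],[0,0,0],[0,0,0],[0,0,0],[0,0,0],[0,0,0],[0,0,0],[0,0,0]]' --force 50

```text
clock: 4.95
position: [0.4827, -0.2445, 0.0139]
tool_rot: [-3.141, -0.001, -0.6]
force: [-1.8, 1.2, 9.7]
grip_width: 0.0184
finger_force: 48.5
```

Run:
```python
from h import *
import pickle
np.set_printoptions(precision=4,suppress=True)
f=pickle.load(open("f1.pkl","rb")); save(f,"w1s.png",3,(0,150,200,320))
print(ray(f,[(323.3,176.8)],.038))
```

```text
[[ 0.483  -0.2453  0.038 ]]
```

View pics/w1s.png

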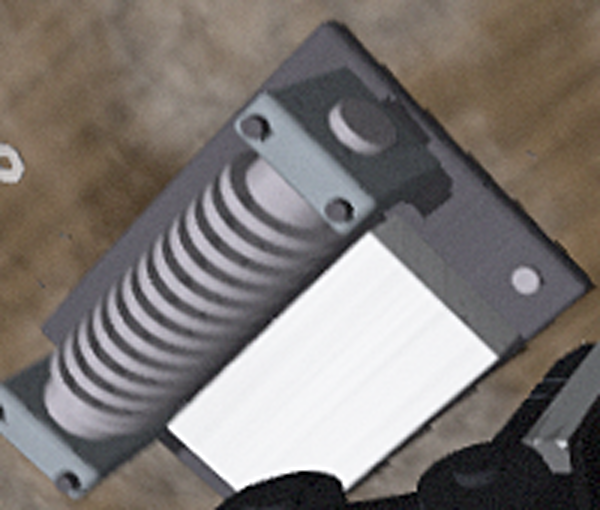

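Run:
```python
from h import *
import pickle
np.set_printoptions(precision=4,suppress=True)
f=pickle.load(open("f1.pkl","rb"))
P=ray(f,[(124,227.3),(166,269),(56.7,292.7)],.03); print(P)
a=P[2]-P[0];b=P[0]-P[1]; print(np.linalg.norm(a),np.linalg.norm(b),np.arctan2(a[1],a[0])-np.pi/2,np.arctan2(b[1],b[0]),(P[1]+P[2])/2)
o=bot.observe(); print(o["force"],o["moment"])
```

```text
[[ 0.5579 -0.0393  0.03  ]
 [ 0.4955 -0.0437  0.03  ]
 [ 0.5469  0.0898  0.03  ]]
0.12962313392044583 0.06256049454042206 0.08539692807191135 0.07035292187653619 [0.5212 0.0231 0.03  ]
[-1.8227  1.1995  9.7492] [0.2874 0.4053 0.0307]
```

>>> apply_moves --claw '[0,0,0,0,0,0,0,0,0,0,0,0,0,0,0,0,0,0,0]' --xyz '[[0,0,-0.01],[0,0,-0.02],[0,0,-0.025],[0,0,-0.025],[0,0,-0.02],[-0.0133,-0.027,0],[-0.0133,-0.027,0],[-0.0133,-0.027,0],[-0.0133,-0.027,0],[-0.0133,-0.027,0],[-0.0133,-0.027,0],[-0.0133,-0.027,0],[-0.0133,-0.027,0],[-0.0133,-0.027,0],[0,0,0],[0,0,0],[0,0,0],[0,0,0],[0,0,0]]' --twist '[[0,0,0],[0,0,0],[0,0,0],[0,0,0],[0,0,0],[0,0,0],[0,0,0],[0,0,0],[0,0,0],[0,0,0],[0,0,0],[0,0,0],[0,0,0],[0,0,-0.136],[0,0,-0.136],[0,0,-0.136],[0,0,-0.136],[0,0,-0.136],[0,0,0]]'

```text
clock: 6.85
position: [0.5209, 0.0234, 0.1138]
tool_rot: [-3.142, -0.0, 0.082]
force: [0.5, 0.4, -1.5]
grip_width: 0.0183
finger_force: 49.1
```

Run:
```python
from h import *
import pickle
np.set_printoptions(precision=4,suppress=True)
o=bot.observe(); print(o["clock"],np.array(o["position"]),np.array(o["tool_rot"]),np.array(o["qpos"]),np.array(o["force"]),o["grip_width"])
f=bot.grab_frame("wrist"); pickle.dump(f,open("f2.pkl","wb")); save(f,"w2.png",1.25)
```

```text
6.85 [0.5209 0.0234 0.1138] [-3.1415 -0.0003  0.082 ] [-0.108   0.5254 -0.0676  1.9706  0.0562  0.647  -1.7002] [ 0.5496  0.3696 -1.4602] 0.018329497733009775
```

View pics/w2.png

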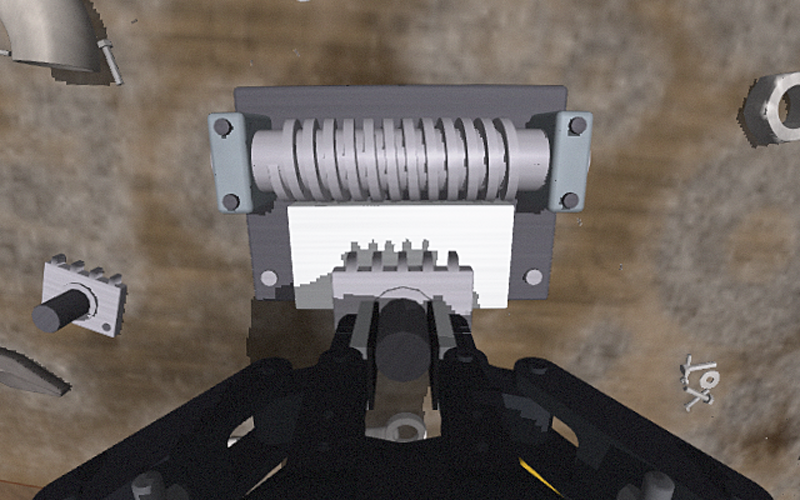

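The leaf is held square over the ledge, with the tips at about row 262. The screw's crests run along rows 120–200, and the four-toothed leaf is untouched at (80,295). Next I'll fit the stand frame and unwrap the thread to find its phase on the ledge side.

```bash
cat > ph.py <<'E'
from h import *
import pickle
from scipy.optimize import least_squares
np.set_printoptions(precision=4,suppress=True)
f=pickle.load(open("f2.pkl","rb"))
# base plate / ledge / corners in stand frame (ledge centre origin), xy only; pixel
px=np.array([(288,205),(515,205),(508,308)])/1.25
lo=np.array([(.032,.065,.03),(.032,-.065,.03),(-.032,-.065,.03)])
P=ray(f,px,.03); print("ledge",P)
a=P[1]-P[0]; print("yaw",np.arctan2(a[1],a[0])+np.pi/2,np.linalg.norm(a),np.linalg.norm(P[2]-P[1]),"ctr",(P[0]+P[2])/2)
B=ray(f,np.array([(223,126),(577,125),(568,201),(231,201)])/1.25,.056); print("bolts",B,B.mean(0))
a=B[1]+B[2]-B[0]-B[3]; yaw=np.arctan2(a[1],a[0])+np.pi/2; print("yaw",yaw)
Q=ray(f,np.array([(235,87),(566,87)])/1.25,.01); a=Q[1]-Q[0]; print("plate",Q,np.arctan2(a[1],a[0])+np.pi/2,np.linalg.norm(a))
yaw=0.082; c,s=np.cos(yaw),np.sin(yaw); R=np.array([[c,-s,0],[s,c,0],[0,0,1]])
bm=B.mean(0)
A=np.array([bm[0],bm[1],.034])
L=R.T@(A-np.array([*((P[0]+P[2])/2)[:2],.03])); print("axis rel ledge (want .0575,0)",L)
ys=np.arange(-.055,.055,.00025); g=f["img"].mean(2).astype(np.float32)
rows=[]
for th in np.radians([-40,-20,0,20,40,50,60,65,70,75]):
    X=A+(R@np.c_[-.022*np.sin(th)*np.ones_like(ys),ys,.022*np.cos(th)*np.ones_like(ys)].T).T
    u=proj(f,X).astype(np.float32); v=cv2.remap(g,u[:,:1],u[:,1:],cv2.INTER_LINEAR)[:,0]
    rows.append(v); k=(abs(ys)<.05)
    z=np.sum((v-v[k].mean())[k]*np.exp(-2j*np.pi*ys[k]/.01)); print(round(np.degrees(th)),"crest y mod 10mm:",round(-np.angle(z)/(2*np.pi)*10,2),round(abs(z)/k.sum(),1))
im=cv2.resize(np.array(rows)[:, ::-1],(800,400),interpolation=cv2.INTER_NEAREST); cv2.imwrite("pics/unw.png",im)
T=ray(f,np.array([(351,255),(377,255),(402,255),(428,255),(453,255)])/1.25,.1138-.0139+.004+.004)
print("teeth rel ledge ctr", ((T-np.array([.5212,.0231,0]))@R)[:,:2])
E
python3 ph.py
```

```text
ledge [[ 0.5476  0.0902  0.03  ]
 [ 0.558  -0.0385  0.03  ]
 [ 0.4946 -0.0443  0.03  ]]
yaw 0.08050259820465389 0.12909463875095936 0.06367740917524103 ctr [0.5211 0.023  0.03  ]
bolts [[ 0.5891  0.1152  0.056 ]
 [ 0.6033 -0.0551  0.056 ]
 [ 0.5663 -0.0575  0.056 ]
 [ 0.5526  0.1122  0.056 ]] [0.5778 0.0287 0.056 ]
yaw 0.08172077355035734
plate [[ 0.6108  0.1274  0.01  ]
 [ 0.6262 -0.0639  0.01  ]] 0.08027557324473023 0.19190781272463056
axis rel ledge (want .0575,0) [0.057  0.0011 0.004 ]
-40 crest y mod 10mm: 4.92 13.5
-20 crest y mod 10mm: 4.0 7.6
0 crest y mod 10mm: 3.96 8.1
20 crest y mod 10mm: 3.76 9.5
40 crest y mod 10mm: 3.06 21.4
50 crest y mod 10mm: 2.77 16.8
60 crest y mod 10mm: 2.44 10.1
65 crest y mod 10mm: 3.0 2.7
70 crest y mod 10mm: -3.38 3.4
75 crest y mod 10mm: -3.2 3.2
teeth rel ledge ctr [[ 0.0258  0.0194]
 [ 0.0258  0.0094]
 [ 0.0258 -0.0002]
 [ 0.0258 -0.0102]
 [ 0.0258 -0.0199]][ WARN:0@0.491] global loadsave.cpp:1063 imwrite_ Unsupported depth image for selected encoder is fallbacked to CV_8U.
```

View pics/unw.png

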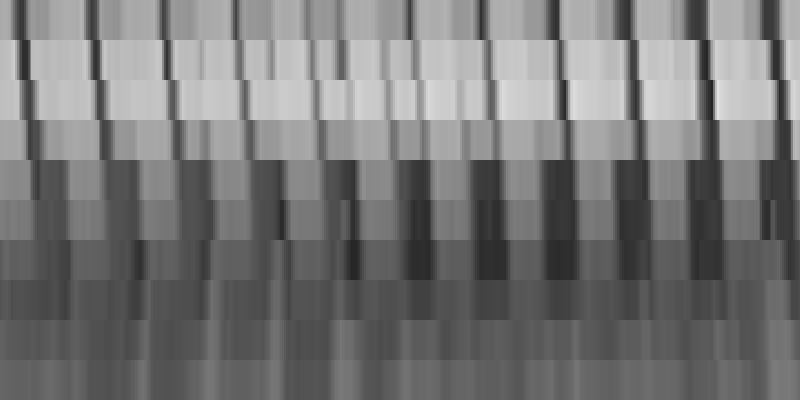

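>>> apply_moves --claw '[0,0,0,0,0,0,0,0,0]' --xyz '[[0,0.0023,0.01],[0,0,0.02],[0,0,0.02],[0,0,0.01],[0,0,0.005],[0,0,0.002],[0,0,0.001],[0,0,0],[0,0,0]]' --twist '[[0,0,0],[0,0,0],[0,0,0],[0,0,0],[0,0,0],[0,0,0],[0,0,0],[0,0,0],[0,0,0]]'

```text
clock: 7.8
position: [0.5214, 0.0214, 0.0458]
tool_rot: [-3.142, -0.001, 0.08]
force: [0.7, -0.6, -2.2]
grip_width: 0.0182
finger_force: 49.1
```

>>> apply_moves --claw '[0,0,0,0]' --xyz '[[0,0,0.0005],[0,0,0.0005],[0,0,0],[0,0,0]]' --twist '[[0,0,0],[0,0,0],[0,0,0],[0,0,0]]'

```text
clock: 8.2
position: [0.5211, 0.0214, 0.0443]
tool_rot: [-3.142, 0.0, 0.08]
force: [0.2, -0.6, -1.5]
grip_width: 0.0185
finger_force: 49.1
```

>>> apply_moves --claw '[0,0,0]' --xyz '[[0,0,0.0005],[0,0,0],[0,0,0]]' --twist '[[0,0,0],[0,0,0],[0,0,0]]'

```text
clock: 8.5
position: [0.5211, 0.0214, 0.0439]
tool_rot: [-3.142, -0.0, 0.08]
force: [-1.7, 0.4, 3.8]
grip_width: 0.0184
finger_force: 49.8
```

>>> apply_moves --claw '[0,0,0]' --xyz '[[0,0,0.0005],[0,0,0],[0,0,0]]' --twist '[[0,0,0],[0,0,0],[0,0,0]]'

```text
clock: 8.8
position: [0.5211, 0.0214, 0.0439]
tool_rot: [-3.142, -0.0, 0.08]
force: [-4.4, 0.4, 16.0]
grip_width: 0.0179
finger_force: 51.2
```

>>> apply_moves --claw '[0,0,0,0,0,0,0]' --xyz '[[0,0,-0.0004],[0.002,0,0],[0.002,0,0],[0.002,0,0],[0.002,0,0],[0,0,0],[0,0,0]]' --twist '[[0,0,0],[0,0,0],[0,0,0],[0,0,0],[0,0,0],[0,0,0],[0,0,0]]'

```text
clock: 9.5
position: [0.5282, 0.0218, 0.0439]
tool_rot: [3.141, 0.002, 0.08]
force: [-8.1, -0.7, 14.8]
grip_width: 0.0185
finger_force: 50.9
```

Run:
```python
from h import *
import pickle
o=bot.observe(); print(o["position"],o["force"])
f=bot.grab_frame("wrist"); pickle.dump(f,open("f3.pkl","wb")); save(f,"w3.png",4,(215,80,415,230))
```

```text
[0.52820872 0.02181205 0.04387916] [-8.09147871 -0.72025608 14.80278611]
```

View pics/w3.png

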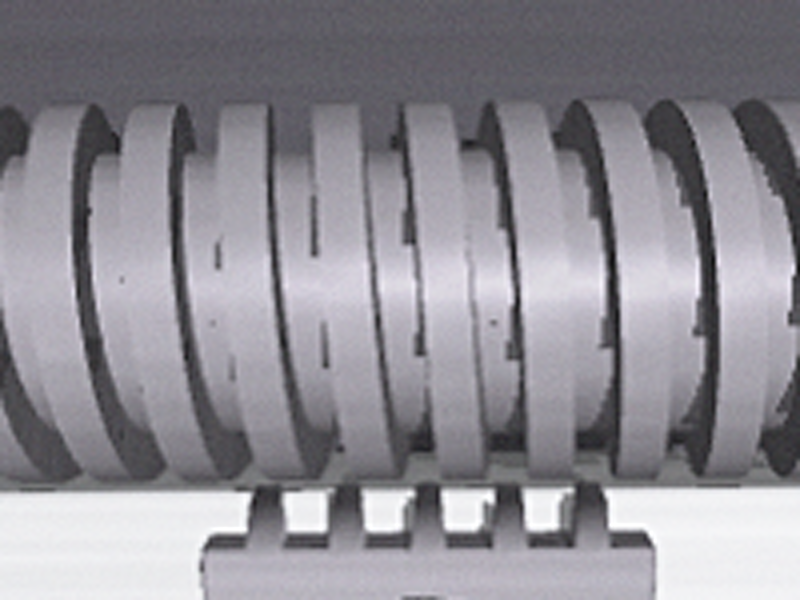

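The teeth are just short of the crests, with tips at crop x 265–592, row 490. I'll measure the thread phase against the teeth in this closer view.

```bash
cat > ph3.py <<'E'
from h import *
import pickle,sys
np.set_printoptions(precision=4,suppress=True)
f=pickle.load(open(sys.argv[1],"rb"))
yaw=0.081; c,s=np.cos(yaw),np.sin(yaw); R=np.array([[c,-s,0],[s,c,0],[0,0,1]])
L0=np.array([.5211,.023,.03]); g=f["img"].mean(2).astype(np.float32)
A=L0+R@np.array([.0575,0,.004]); ys=np.arange(-.04,.04,.0002)
def samp(X):
    u=proj(f,L0+X@R.T).astype(np.float32); return cv2.remap(g,u[:,:1],u[:,1:],cv2.INTER_LINEAR)[:,0]
o=np.ones_like(ys)
for w in [.025]:
  for th in [30,40,45,50,55,60,65,70]:
    t=np.radians(th); v=samp(np.c_[(.0575-.022*np.sin(t))*o,ys,(.004+.022*np.cos(t))*o]); k=abs(ys)<.03
    z=np.sum((v-v[k].mean())[k]*np.exp(-2j*np.pi*ys[k]/.01)); p=-np.angle(z)/(2*np.pi)*10
    print(th,"crest",round(p,2),"-> at 90:",round(p-(90-th)/36,2),round(abs(z)/k.sum(),1))
for x in [.028,.029,.030,.031,.032]:
    v=samp(np.c_[x*o,ys,.008*o]); d=v<(v.max()+v.min())/2
    kk=abs(ys)<.026; z=np.sum((v-v[kk].mean())[kk]*np.exp(-2j*np.pi*ys[kk]/.01)); print("tooth x",x,"centre mod10",round(-np.angle(-z)/(2*np.pi)*10,2),round(abs(z)/kk.sum(),1))
o=bot.observe(); print("tcp in stand",(R.T@(np.array(o["position"])-L0)))
E
python3 ph3.py f3.pkl
```

```text
30 crest 4.64 -> at 90: 2.97 16.2
40 crest 4.36 -> at 90: 2.97 21.9
45 crest 4.18 -> at 90: 2.93 17.3
50 crest 4.33 -> at 90: 3.22 10.2
55 crest 4.57 -> at 90: 3.59 5.1
60 crest -2.85 -> at 90: -3.68 3.5
65 crest -2.11 -> at 90: -2.81 7.1
70 crest -1.96 -> at 90: -2.52 8.9
tooth x 0.028 centre mod10 2.18 20.7
tooth x 0.029 centre mod10 -1.69 26.5
tooth x 0.03 centre mod10 -1.83 38.7
tooth x 0.031 centre mod10 -1.86 41.8
tooth x 0.032 centre mod10 -1.92 47.0
tcp in stand [ 0.007  -0.0018  0.0139]
```

Tooth centres are at −1.9 mm and groove centres at about −2.1 mm, so they line up. I'll ease the down-force and feel forward.

>>> apply_moves --claw '[0,0,0,0,0,0]' --xyz '[[0,0.0002,-0.0003],[0.001,0,0],[0.001,0,0],[0.001,0,0],[0,0,0],[0,0,0]]' --twist '[[0,0,0],[0,0,0],[0,0,0],[0,0,0],[0,0,0],[0,0,0]]'

```text
clock: 10.15
position: [0.5323, 0.0221, 0.044]
tool_rot: [-3.142, -0.0, 0.08]
force: [0.4, 0.3, -1.7]
grip_width: 0.0183
finger_force: 49.3
```

>>> apply_moves --claw '[0,0,0,0]' --xyz '[[0.001,0,0],[0.001,0,0],[0,0,0],[0,0,0]]' --twist '[[0,0,0],[0,0,0],[0,0,0],[0,0,0]]'

```text
clock: 10.55
position: [0.5341, 0.0222, 0.044]
tool_rot: [-3.142, -0.0, 0.08]
force: [-0.3, -0.4, -1.2]
grip_width: 0.0185
finger_force: 49.1
```

>>> apply_moves --claw '[0,0,0,0]' --xyz '[[0.0007,0,0.0002],[0.0008,0,0],[0,0,0],[0,0,0]]' --twist '[[0,0,0],[0,0,0],[0,0,0],[0,0,0]]'

```text
clock: 10.95
position: [0.5351, 0.0223, 0.0439]
tool_rot: [3.142, 0.001, 0.08]
force: [-4.6, -0.4, 6.6]
grip_width: 0.0181
finger_force: 50.1
```

>>> apply_moves --claw '[0,0,0,0]' --xyz '[[0.0005,0,0],[0,0,0],[0,0,0],[0,0,0]]' --twist '[[0,0,0],[0,0,0],[0,0,0],[0,0,0]]'

```text
clock: 11.35
position: [0.5355, 0.0223, 0.0439]
tool_rot: [3.141, 0.001, 0.08]
force: [-5.4, 0.6, 6.7]
grip_width: 0.0183
finger_force: 50.2
```

>>> apply_moves --claw '[0,0,0,0]' --xyz '[[0.0005,0,-0.0001],[0,0,0],[0,0,0],[0,0,0]]' --twist '[[0,0,0],[0,0,0],[0,0,0],[0,0,0]]'

```text
clock: 11.75
position: [0.5363, 0.0224, 0.0439]
tool_rot: [3.142, 0.001, 0.08]
force: [-4.3, -0.5, 5.5]
grip_width: 0.0183
finger_force: 49.6
```

>>> apply_moves --claw '[0,0,0,0]' --xyz '[[0.0003,0,0],[0,0,0],[0,0,0],[0,0,0]]' --twist '[[0,0,0],[0,0,0],[0,0,0],[0,0,0]]'

```text
clock: 12.15
position: [0.5363, 0.0224, 0.0439]
tool_rot: [3.142, 0.001, 0.08]
force: [-5.9, 0.4, 7.4]
grip_width: 0.0189
finger_force: 49.9
```

>>> apply_moves --claw '[0,0,0,0]' --xyz '[[0.0003,0,0],[0,0,0],[0,0,0],[0,0,0]]' --twist '[[0,0,0],[0,0,0],[0,0,0],[0,0,0]]'

```text
clock: 12.55
position: [0.5363, 0.0224, 0.0439]
tool_rot: [3.141, 0.002, 0.08]
force: [-8.2, -0.1, 9.7]
grip_width: 0.0185
finger_force: 50.1
```

Run:
```python
from h import *
import pickle
o=bot.observe(); print(o["position"],o["force"],o["moment"])
f=bot.grab_frame("wrist"); pickle.dump(f,open("f4.pkl","wb")); save(f,"w4.png",4,(215,80,415,230))
```

```text
[0.53632951 0.02238813 0.04393335] [-8.16227994 -0.11391827  9.65654529] [-0.09709073  1.75696726  0.03359261]
```

View pics/w4.png

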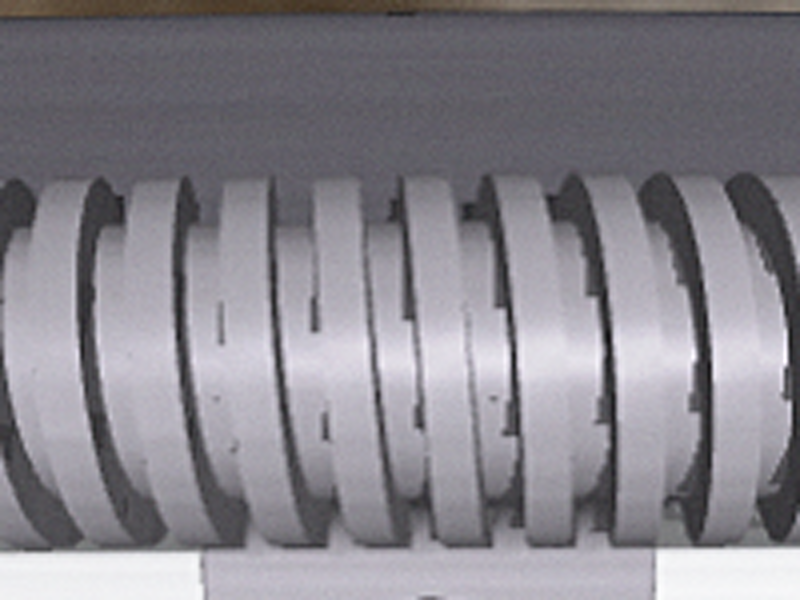

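All five teeth are in their grooves and the plate edge is up against the crests at row 545. I'll press slightly more and hold for a moment.

>>> apply_moves --claw '[0,0,0,0,0,0,0,0]' --xyz '[[0.0004,0,-0.0001],[0,0,0],[0,0,0],[0,0,0],[0,0,0],[0,0,0],[0,0,0],[0,0,0]]' --twist '[[0,0,0],[0,0,0],[0,0,0],[0,0,0],[0,0,0],[0,0,0],[0,0,0],[0,0,0]]'

```text
clock: 13.4
position: [0.5364, 0.0224, 0.044]
tool_rot: [3.141, 0.002, 0.08]
force: [-9.1, -0.4, 11.0]
grip_width: 0.0183
finger_force: 50.1
```

>>> apply_moves --claw '[0,0,0.03,0.045,0.05,0.05,0.05,0.05,0.05,0.05,0.05,0.05,0.05,0.05,0.05]' --xyz '[[-0.0003,0,0],[0,0,0],[0,0,0],[0,0,0],[0,0,0],[0,0,0],[0,0,0],[0,0,-0.01],[0,0,-0.02],[0,0,-0.02],[0,0,-0.025],[0,0,-0.025],[0,0,-0.02],[0,0,0],[0,0,0]]' --twist '[[0,0,0],[0,0,0],[0,0,0],[0,0,0],[0,0,0],[0,0,0],[0,0,0],[0,0,0],[0,0,0],[0,0,0],[0,0,0],[0,0,0],[0,0,0],[0,0,0],[0,0,0]]' --force 30

```text
clock: 14.9
position: [0.5373, 0.0224, 0.1646]
tool_rot: [-3.142, -0.001, 0.08]
force: [-0.0, -0.2, -0.5]
grip_width: 0.05
finger_force: 0.0
```

Run:
```python
from h import *
import pickle
np.set_printoptions(precision=4,suppress=True)
o=bot.observe(); print(o["position"],o["force"])
f=bot.grab_frame("wrist"); pickle.dump(f,open("f5.pkl","wb")); save(f,"w5.png",4,(220,100,420,250))
# model check: knob top and plate corners expected when seated
yaw=0.081; c,s=np.cos(yaw),np.sin(yaw); R=np.array([[c,-s,0],[s,c,0],[0,0,1]]); L0=np.array([.5211,.023,.03])
X=np.array([(.015,-.0021,.038),(-.005,.0259,.008),(-.005,-.0301,.008),(.035,.0259,.008),(.035,-.0301,.008)])
print((proj(f,L0+X@R.T)-[220,100])*4)
```

```text
[0.5373 0.0224 0.1646] [-0.0388 -0.2114 -0.474 ]
[[405.532  414.3769]
 [278.8054 462.1866]
 [533.3527 461.523 ]
 [273.087  283.089 ]
 [537.8828 282.363 ]]
```

View pics/w5.png

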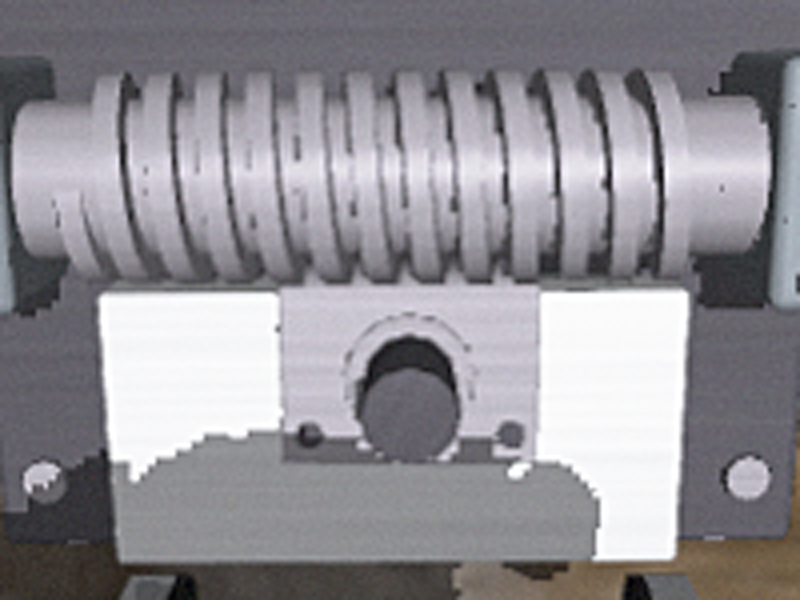

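The leaf sits square. Its rear corners are at (282,462) and (535,462), against a predicted row of 462 when fully seated, and the gripper is clear.

```bash
python3 -c "
from workcell import bot
print(bot.job_done())"
```

```text
the job is handed in; nothing more can be done
None
```

The five-toothed leaf is seated square and flat in the coarse screw's grooves; I pressed it home at about 8–9 N, let go with the gripper clear and handed the job in at about 15 s, and moved nothing else on the bench.

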